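# Chock a row of bottles for a leak check

### The arm

A 6-joint arm with a two-finger parallel gripper is mounted at the origin on a cart in front of the work surface, level with it; the furniture and walls round the work are solid. World frame = base frame: x ahead of the robot, y to its left, z up, the work surface at z = 0. Lengths are in m, angles in degrees, forces in N, time in s.
With the tool pointing down it reaches from about 0.35 to 1 m from the base axis. Payload 7.1 kg.
Tool frame: the origin (TCP) lies on the front face of the gripper's body, between the roots of the fingers; the fingertips stand 73 mm ahead of it and the grasp point (between the pads) lies 54 mm ahead of it; z points along the fingers, y is the line along which they close (so a half turn about z gives the same grasp; the last joint's range is limited). The gripper opens to 85 mm and grips with 20 to 120 N. Pads are 22 mm wide; open, the fingers measure 114 mm over their backs; the gripper's body (76 mm by 85 mm) begins 54 mm behind the grasp point. The pads swing forward as they close: fully open they stand 13 mm farther back than shut.
Start: joints at [69.271, 24.242, 93.386, -0, 62.372, -1.089], TCP at [0.21, 0.589, 0.304] pointing down, gripper open.
Joint ranges: [-172.04, 172.04], [-51.8, 120.97], [4.93, 147.93], [-75.15, 255.16], [6.16, 154.13], [-145.62, 145.62]. Speed limits (degrees/s): [136.94, 136.94, 172.46, 180, 180, 180].

### API

Orientations are given as [roll, pitch, yaw] about the fixed x, y, z axes, in that order (R = Rz(yaw) Ry(pitch) Rx(roll)).
In Python, from bench import state, read_camera, finish_job gives the robot as it stands. The module is installed in compiled form; this text tells all that it offers.
- The arm moves only by the tool drive_tool, never from a script. Its argument "commands" is a list of rows, each a list of 7 numbers: the shift along the tool's x, y, z in cm, then the turn, a rotation vector about the tool's x, y, z in degrees, then the opening in per cent of the stroke, from 0 (shut) to 100 (fully open). A call has exactly 10 rows; each row shifts and turns the commanded pose from where the row before left it, along the tool's axes as they then stand; what a row does not reach is not made up. A row lasts 1/8 s, in which the tool goes at most 62.5 mm and 10.7 degrees, less where a joint would pass 70% of its speed; a pose out of reach is approached as far as the arm can. A call is refused whole if a number of a shift passes 6.25 or a number of a turn 10.7, either way. A call with a gripper value outside its range is refused whole. The fingers move at their own pace and stop on an object; the grip force is fixed at half the most. Time passes only in rows, so rows that do not move let the fingers close, or fill a call up. It gives the time, the measured TCP pose, the force, the opening and the grip force at its end, in the units of the state.
- state(): the state, without advancing time (a new reading comes with each control period).
- read_camera(name): name is "scene" or "top" or "wrist"; returns a dict with "color" (384x512x3 uint8, red, green, blue), "depth" (384x512 float32, m along the optical axis (not along the pixel's ray), 0 where there is no reading), "vertical_fov" (degrees; the focal length in pixels is half the picture's height over the tangent of half this angle, whatever the lens; pixels are square), "cx", "cy" (the principal point, pixels), "R" (3x3) and "t" (3): a world point X has camera coordinates R X + t. Camera axes: x right, y down, z forward; pixel columns grow to the right and rows downward; lengths in m; the calibration is good to about 2 mm. A picture is of the moment at which its call begins.
- finish_job(): hands the job in; it is judged then, once.
The state is a dict: "time_s": time; "joint_positions": joint angles; "qvel": joint speeds; "effort": joint torques, N m; "tcp_pos": TCP position; "orientation": TCP orientation; "wrist_force": force on the tool from outside, world axes, zero at the start; "ft_torque": the same for the moment, N m; "grip_width": finger opening in m; "gripper_force": force on a finger pad.
Only numpy, scipy, OpenCV 4.12 (cv2) and the standard library are available. Lean on these libraries where they do the work, as an engineer would, in place of code of your own. Each camera call takes 0.05 s, during which the arm holds its last target. There are 200 camera calls.

### The job

Three bottles are to lie side by side in a row on the plywood leak-check board. Pick up the third bottle, which lies on its side on the desk, and lay it gently on its side, without dropping it, on the board at the open end of the row, in line with the others and its cap pointing the same way. Then set the black wedge chock flat on the board with its thin edge towards the middle of that bottle, and slide it square on until the whole row sits snug between the aluminium rail and the chock with no gaps left, let go, and leave all else on the desk where it is.

Things in the scene. Friction and masses are not known exactly. Their poses are not given: they have to be found in the camera images.
- board: Plywood board, fixed, 150 (x) by 340 mm (y), 8 mm thick; origin: centre of its underside, z up. An aluminium stop rail, 24 mm high, stands across its -y end, inner face at y = -155 mm. The row lies along the board's y, each bottle along x with cap to -x (towards the robot), middle near x = 0. Snug, the three bottle axes lie at y = -128, -74 and -20 mm.
- bottle_a: White bottle, red cap, on its side; body a cylinder 54 mm in diameter for 93 mm, then the 36 mm cap; 107 mm long in all, about 0.2 kg. Origin: centre of its base; z runs along it from base to cap; x, y turn as it rolls. On the board next to the rail, a few mm loose.
- bottle_b: White bottle, red cap, on its side; body a cylinder 54 mm in diameter for 93 mm, then the 36 mm cap; 107 mm long in all, about 0.2 kg. Origin: centre of its base; z runs along it from base to cap; x, y turn as it rolls. On the board second from the rail, a few mm loose.
- bottle_c: White bottle, red cap, on its side; body a cylinder 54 mm in diameter for 93 mm, then the 36 mm cap; 107 mm long in all, about 0.2 kg. Origin: centre of its base; z runs along it from base to cap; x, y turn as it rolls. The third bottle: starts on the bare desk, cap roughly towards the robot; grip its body across the diameter from above.
- a_mid (a point): Point on bottle_a's axis, half way along it (53 mm from the base).
- b_mid (a point): Point on bottle_b's axis, half way along it (53 mm from the base).
- c_mid (a point): Point on bottle_c's axis, half way along it (53 mm from the base); axis height 27 mm over the surface it lies on.
- chock: Loose black wedge chock, 46 wide (x), 84 long (y), 34 mm high, 0.2 kg; origin: centre of underside, z up. Thin edge (toe, 3 mm) at y = -42 mm; a 50 degree ramp rises to y = -16; from there to the heel at y = +42 it is a block with ribbed top, gripped across its width (best at y = +14). When its ramp touches a bottle on the same surface, that axis is at y = -57 mm in its frame.
- stapler: Bystander: red stapler, 128 mm long, behind the board.
- calculator: Bystander: flat black calculator, 118 x 69 x 12 mm, in front of the board.
- tally_counter: Bystander: small round tally counter, 26 mm high, at the back left.
- tape_roll: Bystander: roll of adhesive tape lying flat, 58 mm across, 19 mm high, at the left. A tall fixed microscope stands farther left (y over 0.42 m, x from 0.4 m): keep clear of it.
- eraser: Bystander: eraser, 46 x 22 x 13 mm, near the front edge.
- mouse: Bystander: black computer mouse, 106 x 59 x 38 mm, at the right.

How it is judged:
By the outcome, as a careful person would: the job done as asked, in the order asked, and still so for the second after the job is handed in, with the robot touching nothing.
It also fails if it takes over 56 s, if anything falls off the work surface, if the arm or the gripper's body presses on something with over 40 N, if the wrist force passes 120 N, or if a joint passes its speed limit or range.

## Working session

There is one attempt and no reset: what is moved stays moved. The work goes in short steps, Python scripts to look and compute and a tool call to move; the robot and the scene stay as the last step left them, time stands still between calls to the robot, and variables do not carry over. Pictures are saved under pics/ and viewed, at most 10 in all, crops included, and the job is handed in when it is done.

Besides the shell and the picture viewer there is one more tool, called after "Call:" in YAML: its name, and indented under it one key for each argument. drive_tool: Moves the arm, as the interface text tells. Its arguments: {"type":"object","properties":{"commands":{"type":"array"}},"required":["commands"]}

```bash
mkdir -p pics; cat > h.py <<'E'
import numpy as np, cv2
from bench import state, read_camera, finish_job
def cloud(c):
    h,w=c["depth"].shape; f=h/2/np.tan(np.radians(c["vertical_fov"]/2))
    u,v=np.meshgrid(np.arange(w),np.arange(h)); d=c["depth"]
    P=np.stack([(u-c["cx"])/f*d,(v-c["cy"])/f*d,d],-1)
    return (P-c["t"])@c["R"]   # R^T (p-t)
def save(c,n): cv2.imwrite("pics/"+n,c["color"][...,::-1])
E
python3 - <<'E'
from h import *
s=state();print(s)
a=[]
for n in("top","scene"):
    c=read_camera(n); np.savez(n+".npz",**c); a.append(c["color"]); print(n,c["vertical_fov"],-c["R"].T@c["t"])
    save(c,n+"0.png")
E
```

```text
{'time_s': 0.0, 'joint_positions': array([ 6.92681057e+01,  2.42851125e+01,  9.34319690e+01,  2.62155510e-03,
        6.23723945e+01, -1.08948469e+00]), 'qvel': array([ 0.07714538, -0.05618722, -0.0285065 , -0.05283377,  0.03496327,
       -0.05559092]), 'effort': array([-2.67999370e-03, -5.57389212e+01, -2.81742150e+01, -1.59368819e-04,
        7.53265311e-03,  4.63921867e-05]), 'tcp_pos': array([0.20991374, 0.58822914, 0.3031345 ]), 'orientation': array([-1.79910584e+02, -4.02161702e-03,  1.60356370e+02]), 'wrist_force': array([-0.85915559,  0.4894141 , -0.23940839]), 'ft_torque': array([-0.02996322,  0.03008609, -0.02789842]), 'gripper_force': 0.0, 'grip_width': 0.08519488970284855}
top 57.83565014388744 [0.48003658 0.01476054 1.0256474 ]
scene 48.72047660125757 [-0.39890567 -0.49388327  0.76918068]
```

View pics/top0.png

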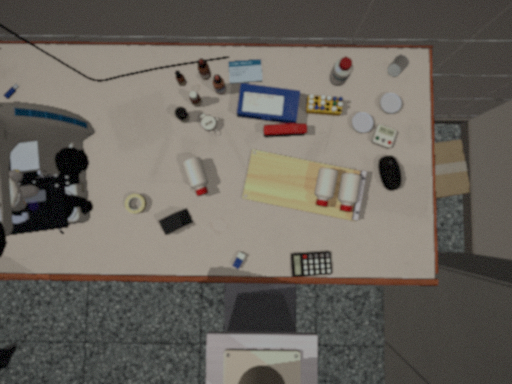

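View pics/scene0.png

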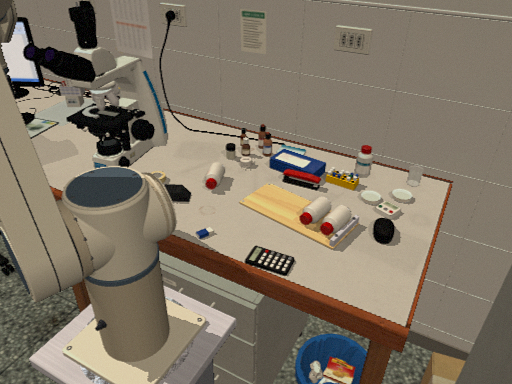

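The top view shows the board at about (305,185) with bottles a and b at (348,190) and (326,187). The third bottle is at (195,175) with its cap at (201,190), and the chock is at (176,220). Next I'll measure them.

```bash
python3 - <<'E'
from h import *
c=dict(np.load("top.npz")); P=cloud(c); col=c["color"].astype(int); hsv=cv2.cvtColor(c["color"],cv2.COLOR_RGB2HSV)
print("desk z",np.median(P[225:240,60:160,2]))
def blob(m,box,name):
    k=np.zeros(m.shape,bool); u0,v0,u1,v1=box; k[v0:v1,u0:u1]=m[v0:v1,u0:u1]
    n,l,st,_=cv2.connectedComponentsWithStats(k.astype(np.uint8)); i=1+np.argmax(st[1:,4]); k=l==i
    p=P[k]; r=cv2.minAreaRect(p[:,:2].astype(np.float32)*1000)
    print(name,k.sum(),"mean",p.mean(0).round(4),"z95",np.percentile(p[:,2],[5,50,95]).round(4),"rect",np.round(r[0],1),np.round(r[1],1),round(r[2],1)); return k
z=P[...,2]; red=(hsv[...,1]>130)&((hsv[...,0]<10)|(hsv[...,0]>170))&(hsv[...,2]>60)
blob(z>0.012,(178,145,214,202),"C")
blob(red,(178,145,214,202),"C cap")
blob(z>0.03,(314,160,336,212),"B"); blob(red,(310,160,336,212),"Bcap")
blob(z>0.037,(337,160,364,214),"A"); blob(red,(337,160,360,214),"Acap")
blob((hsv[...,2]<70)&(z>0.005),(150,195,203,245),"chock"); blob((z>0.028),(150,195,203,245),"chocktop")
blob((hsv[...,1]>60)&(hsv[...,0]>12)&(hsv[...,0]<35)&(z<0.02),(235,140,375,225),"board")
blob((z>0.018)&(z<0.03),(350,165,375,225),"rail")
k=(hsv[...,2]<70); 
for v in range(204,238,3): print(v,[int(round(1000*x)) for x in z[v,156:198:3]])
im=cv2.resize(c["color"][140:245,145:250],None,fx=5,fy=5,interpolation=cv2.INTER_CUBIC); cv2.imwrite("pics/crop.png",im[...,::-1])
E
```

```text
desk z -0.00045756076352480304
C 661 mean [0.6018 0.1922 0.0517] z95 [0.032  0.0474 0.0549] rect [547.5 137.5] [268.1  81.4] 44.3
C cap 57 mean [0.5555 0.1735 0.0581] z95 [0.036  0.0415 0.0454] rect [527.2  99.4] [192.1  25.9] 68.5
B 658 mean [ 0.5742 -0.1703  0.0582] z95 [0.0397 0.0553 0.0626] rect [ 526.1 -113.4] [ 95.3 255.1] 40.3
Bcap 58 mean [ 0.5275 -0.1641  0.0486] z95 [0.0421 0.0491 0.0528] rect [ 527.5 -165.4] [32.2 14.2] 88.0
A 657 mean [ 0.5615 -0.2373  0.0555] z95 [0.0417 0.0553 0.0625] rect [ 510.3 -146.8] [104.3 311.8] 29.1
Acap 62 mean [ 0.5133 -0.2326  0.0474] z95 [0.0406 0.0489 0.0529] rect [ 512.  -238.6] [42.3 15.5] 84.1
chock 445 mean [0.4706 0.2507 0.0285] z95 [0.0093 0.0323 0.0363] rect [471.  251.7] [42.9 79.1] 27.3
chocktop 358 mean [0.4671 0.2626 0.0333] z95 [0.0299 0.0334 0.0365] rect [467.1 262.6] [45.1 64.4] 27.4
board 4120 mean [ 0.5849 -0.0815  0.0073] z95 [0.0042 0.0073 0.0104] rect [ 584.4 -110.9] [324.2 151. ] 79.2
rail 48 mean [ 0.5113 -0.2644  0.0268] z95 [0.0196 0.0281 0.0298] rect [ 513.  -266.7] [13.5 64.7] 76.0
204 [1, -1, 2, 1, 2, -2, 1, 1, 1, 2, -3, -1, 2, -1]
207 [-1, 2, 1, 3, 0, -2, -6, -1, -2, 1, 0, 1, -3, -2]
210 [-1, -3, -2, -1, -1, 0, -1, 0, 21, 12, 4, 0, 3, 0]
213 [1, 0, -3, -2, 1, -2, 34, 35, 22, 17, 7, -1, 0, -2]
216 [0, 0, 1026, 0, 34, 32, 36, 35, 26, 21, 14, 1, 2, 1]
219 [-1, 1, 32, 32, 31, 35, 34, 33, 33, 21, 17, 13, 0, 3]
222 [0, 33, 38, 35, 33, 35, 36, 33, 33, 30, 21, 11, 1, -3]
225 [-4, 1, 31, 32, 34, 32, 33, 34, 32, 30, -1, 0, -3, -1]
228 [1, 1, 33, 33, 34, 34, 30, 32, -4, 0, -1, 0, 1, -1]
231 [1, -4, -3, 32, 33, 32, 1, 0, 1, -3, -1, -3, -1, 1]
234 [1, -2, -2, 35, -2, -2, 0, 0, -5, 2, -4, 1, -1, -4]
237 [-2, -1, -2, -3, 0, 0, 0, 1, 1, 0, -2, -3, -2, -3]
```

View pics/crop.png

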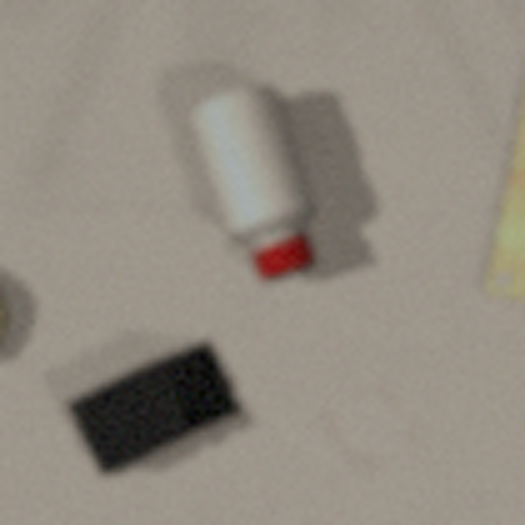

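The crop shows the bottle axis running from about (235,90) to the cap at (283,255). The chock's darker ramp faces right/up towards (225,380). Some depth readings are outliers, so I'll filter them and compute the frames.

```bash
cat > m.py <<'E'
from h import *
def meas(c,names=("A","B","C")):
    P=cloud(c); hsv=cv2.cvtColor(c["color"],cv2.COLOR_RGB2HSV); z=P[...,2]
    ok=(z<0.075)&(c["depth"]>0.05); return P,hsv,z,ok
def rect(P,k):
    n,l,st,_=cv2.connectedComponentsWithStats(k.astype(np.uint8)); k=l==1+np.argmax(st[1:,4])
    p=P[k]; r=cv2.minAreaRect(p[:,:2].astype(np.float32)*1000)
    return p,np.round(r[0],1),np.round(r[1],1),round(r[2],1)
E
python3 - <<'E'
from m import *
c=dict(np.load("top.npz")); P,hsv,z,ok=meas(c)
red=(hsv[...,1]>130)&((hsv[...,0]<10)|(hsv[...,0]>170))&(hsv[...,2]>60)
def box(u0,v0,u1,v1):
    k=np.zeros(z.shape,bool); k[v0:v1,u0:u1]=1; return k&ok
def bottle(b,zs,n):
    k=b&(z>zs+.03)
    p,ce,sz,an=rect(P,k); q=np.median(P[b&red&(z>zs+.025)],0)
    print(n,ce,sz,an,"body mean",p.mean(0).round(4),"cap",q.round(4), "ztop",np.percentile(p[:,2],90).round(4))
bottle(box(178,145,214,202),0,"C"); bottle(box(310,160,338,212),.008,"B"); bottle(box(337,160,361,214),.008,"A")
s=(hsv[...,1]>60)&(hsv[...,0]>12)&(hsv[...,0]<35)
p,ce,sz,an=rect(P,box(235,140,375,225)&s&(z<.016)&(z>0)); print("board",ce,sz,an)
k=box(350,165,378,225)&(z>.016)&(hsv[...,1]<60)&(z<.036)
p,ce,sz,an=rect(P,k); print("rail",ce,sz,an,np.median(p,0))
yb=np.radians(-10.8); x_=np.array([np.cos(yb),np.sin(yb)]); 
# +y edge in world via tight percentile of board pixels
k=box(235,140,312,225)&s&(z<.016)&(z>0); q=P[k][:,:2]; ya=np.array([-np.sin(yb),np.cos(yb)])
print("y-end",np.percentile(q@ya,[98,99.5,100]),"x range",np.percentile(q@x_,[0,.5,99.5,100]))
E
```

```text
C [599.4 194.4] [107.1  53.6] 19.2 body mean [0.6032 0.1938 0.0463] cap [0.5568 0.1754 0.0415] ztop 0.0536
B [ 571.6 -173.4] [ 53.3 106.8] 78.6 body mean [ 0.5756 -0.1721  0.0543] cap [ 0.5267 -0.1633  0.0491] ztop 0.0616
A [ 557.8 -240.1] [ 53.6 106.8] 79.9 body mean [ 0.5617 -0.2378  0.0542] cap [ 0.513  -0.2319  0.0489] ztop 0.0614
board [ 583.6 -110.7] [324.2 149.4] 79.2
rail [ 552.6 -275.6] [ 15.4 145.3] 79.1 [ 0.54826882 -0.27459585  0.03065697]
y-end [0.15727428 0.1609715  0.16270288] x range [0.51925933 0.52043838 0.66569592 0.66729573]
```

```bash
cat > plan.py <<'E'
import numpy as np, json
from scipy.spatial.transform import Rotation as R
from bench import state
def plan(wps,pos=None,yaw=None):
    """wps: (x,y,z,yaw,grip,n) ; prints rows in tool axes (pointing down)"""
    s=state(); p=np.array(s["tcp_pos"]); w=s["orientation"][2]; rows=[]
    for x,y,z,yw,g,n in wps:
        for i in range(n,0,-1):
            d=(np.array([x,y,z])-p)/i; dw=((yw-w+180)%360-180)/i
            T=R.from_euler("xyz",[180,0,w],degrees=True)
            a=np.round(T.inv().apply(d)*100,1 if i>1 else 2); t=round(-dw,1)
            rows.append([*a.tolist(),0,0,t,g]); p=p+T.apply(a/100); w-=t
    for i in range(0,len(rows),10): print("[\n"+",\n".join(json.dumps(r) for r in rows[i:i+10])+"]")
    s=state();print(len(rows),"end",p.round(4),round(w,1),"now t",s["time_s"],s["tcp_pos"].round(4),s["orientation"].round(1))
E
python3 - <<'E'
from plan import *
plan([(.30,.36,.28,175,100,4),(.603,.196,.18,199.2,100,6)])
E
```

```text
[
[-4.0, -4.6, 0.6, 0, 0, -3.7, 100],
[-3.7, -4.9, 0.6, 0, 0, -3.6, 100],
[-3.5, -5.1, 0.6, 0, 0, -3.7, 100],
[-3.08, -5.29, 0.52, 0, 0, -3.6, 100],
[-5.3, -2.3, 1.7, 0, 0, -4.0, 100],
[-5.1, -2.6, 1.7, 0, 0, -4.0, 100],
[-4.9, -3.0, 1.7, 0, 0, -4.1, 100],
[-4.7, -3.3, 1.6, 0, 0, -4.0, 100],
[-4.4, -3.7, 1.7, 0, 0, -4.1, 100],
[-4.13, -3.94, 1.6, 0, 0, -4.0, 100]]
10 end [0.603 0.196 0.18 ] 199.2 now t 0.1 [0.2099 0.5883 0.3032] [-179.9   -0.   160.4]
```

Call:
drive_tool:
  commands:
    - [-4.0,-4.6,0.6,0,0,-3.7,100]
    - [-3.7,-4.9,0.6,0,0,-3.6,100]
    - [-3.5,-5.1,0.6,0,0,-3.7,100]
    - [-3.1,-5.3,0.5,0,0,-3.6,100]
    - [-5.3,-2.3,1.7,0,0,-4.0,100]
    - [-5.1,-2.6,1.7,0,0,-4.0,100]
    - [-4.9,-3.0,1.7,0,0,-4.1,100]
    - [-4.7,-3.3,1.6,0,0,-4.0,100]
    - [-4.4,-3.7,1.7,0,0,-4.1,100]
    - [-4.1,-3.9,1.6,0,0,-4.0,100]

```text
time_s: 1.35
tcp_pos: [0.6043, 0.1953, 0.1799]
orientation: [180.0, -0.0, -160.7]
wrist_force: [0.8, 0.2, 0.2]
grip_width: 0.0856
gripper_force: 0.0
```

```bash
python3 - <<'E'
from h import *
c=read_camera("wrist"); np.savez("w1.npz",**c); save(c,"w1.png"); print(c["depth"].min(),c["depth"].max())
from plan import *
plan([(.603,.196,.077,199.2,100,6),(.603,.196,.077,199.2,30,4)])
E
```

```text
0.0 0.32519472
[
[0.1, 0.1, 1.7, 0, 0, 0.0, 100],
[0.1, 0.1, 1.7, 0, 0, 0.0, 100],
[0.1, 0.1, 1.7, 0, 0, 0.0, 100],
[0.1, 0.1, 1.7, 0, 0, 0.0, 100],
[0.0, 0.1, 1.7, 0, 0, 0.1, 100],
[0.07, 0.07, 1.64, 0, 0, 0.0, 100],
[-0.0, 0.0, 0.0, 0, 0, 0.0, 30],
[-0.0, 0.0, 0.0, 0, 0, 0.0, 30],
[-0.0, 0.0, 0.0, 0, 0, 0.0, 30],
[-0.0, 0.0, 0.0, 0, 0, 0.0, 30]]
10 end [0.603  0.1959 0.077 ] -160.8 now t 1.4 [0.6093 0.1921 0.1784] [-1.799e+02  1.000e-01 -1.607e+02]
```

View pics/w1.png

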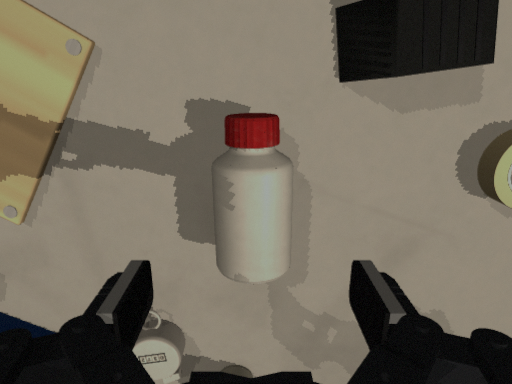

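The wrist view shows the bottle centred between the fingers, with its body at columns 213–292 and the cap at (252,130) towards the robot. I'll descend straight down and close.

Call:
drive_tool:
  commands:
    - [0,0,1.5,0,0,0,100]
    - [0,0,2,0,0,0,100]
    - [0,0,2,0,0,0,100]
    - [0,0,2,0,0,0,100]
    - [0,0,1.5,0,0,0,100]
    - [0,0,1.0,0,0,0,100]
    - [0,0,0.3,0,0,0,100]
    - [0,0,0,0,0,0,100]
    - [0,0,0,0,0,0,100]
    - [0,0,0,0,0,0,45]

```text
time_s: 2.65
tcp_pos: [0.6032, 0.1966, 0.0785]
orientation: [-180.0, 0.1, -160.8]
wrist_force: [-1.0, 0.1, 0.3]
grip_width: 0.0698
gripper_force: 0.0
```

Call:
drive_tool:
  commands:
    - [0,0,0,0,0,0,0]
    - [0,0,0,0,0,0,0]
    - [0,0,0,0,0,0,0]
    - [0,0,0,0,0,0,0]
    - [0,0,-0.5,0,0,0,0]
    - [0,0,-1,0,0,0,0]
    - [0,0,-2,0,0,0,0]
    - [0,0,-2,0,0,0,0]
    - [0,0,-1.5,0,0,0,0]
    - [0,0,0,0,0,0,0]

```text
time_s: 3.9
tcp_pos: [0.6038, 0.1968, 0.15]
orientation: [-180.0, 0.2, -160.8]
wrist_force: [0.7, -0.4, -2.6]
grip_width: 0.0525
gripper_force: 63.1
```

```bash
python3 - <<'E'
from m import *
c=read_camera("wrist"); save(c,"w2.png")
c=read_camera("scene"); save(c,"s2.png")
c=read_camera("top"); P,hsv,z,ok=meas(c)
red=(hsv[...,1]>130)&((hsv[...,0]<10)|(hsv[...,0]>170))&(hsv[...,2]>60)
ok=(z<.25)&(c["depth"]>.05); k=ok&red; k[:, :178]=0;k[:,214:]=0;k[:145]=0;k[215:]=0
print("cap",np.median(P[k],0), k.sum()); s=state(); print(s["tcp_pos"],s["orientation"],s["grip_width"],s["gripper_force"],s["wrist_force"],s["time_s"])
yb=np.radians(-10.8); X=np.array([np.cos(yb),np.sin(yb)]);Y=np.array([-np.sin(yb),np.cos(yb)])
O=X*.5936+Y*-.0065; print("board origin",O,"C target",O+Y*.026)
E
```

```text
cap [nan nan nan] 0
[0.60245591 0.19637929 0.14750742] [ 1.79997949e+02 -5.09633338e-02 -1.60842517e+02] 0.05291995375310601 63.10161352157593 [-0.38943095 -0.83289699 -2.93121326] 4.05
board origin [ 0.58186773 -0.11761442] C target [ 0.58673965 -0.09207495]
  return _methods._mean(a, axis=axis, dtype=dtype,
  ret = um.true_divide(
```

View pics/w2.png

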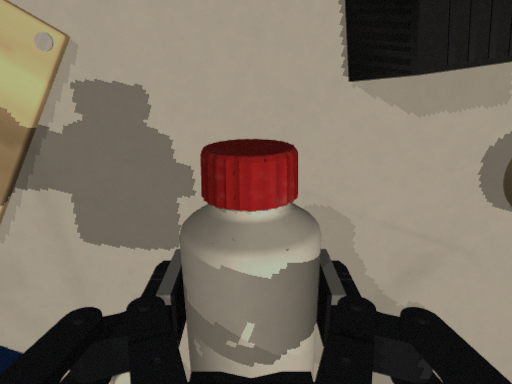

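The bottle is held level and centred, with the cap at (250,175). Now I'll carry it to board y = +32 mm, which leaves finger clearance to bottle b.

```bash
python3 - <<'E'
from plan import *
plan([(.5918,-.0869,.125,169.2,0,8),(.5918,-.0869,.125,169.2,0,2)])
E
```

```text
[
[1.3, -3.3, 0.3, 0, 0, 3.7, 0],
[1.1, -3.4, 0.3, 0, 0, 3.8, 0],
[0.8, -3.4, 0.3, 0, 0, 3.7, 0],
[0.6, -3.5, 0.3, 0, 0, 3.8, 0],
[0.4, -3.5, 0.3, 0, 0, 3.7, 0],
[0.2, -3.5, 0.3, 0, 0, 3.8, 0],
[-0.1, -3.6, 0.2, 0, 0, 3.7, 0],
[-0.3, -3.54, 0.25, 0, 0, 3.8, 0],
[-0.0, -0.0, 0.0, 0, 0, -0.0, 0],
[-0.0, -0.0, 0.0, 0, 0, -0.0, 0]]
10 end [ 0.5918 -0.0869  0.125 ] -190.8 now t 4.05 [0.6025 0.1964 0.1475] [ 1.800e+02 -1.000e-01 -1.608e+02]
```

Call:
drive_tool:
  commands:
    - [1.3,-3.3,0.3,0,0,3.7,0]
    - [1.1,-3.4,0.3,0,0,3.8,0]
    - [0.8,-3.4,0.3,0,0,3.7,0]
    - [0.6,-3.5,0.3,0,0,3.8,0]
    - [0.4,-3.5,0.3,0,0,3.7,0]
    - [0.2,-3.5,0.3,0,0,3.8,0]
    - [-0.1,-3.6,0.2,0,0,3.7,0]
    - [-0.3,-3.5,0.3,0,0,3.8,0]
    - [0,0,0,0,0,0,0]
    - [0,0,0,0,0,0,0]

```text
time_s: 5.3
tcp_pos: [0.5918, -0.0861, 0.1243]
orientation: [180.0, -0.1, 169.2]
wrist_force: [-0.1, 0.7, -1.8]
grip_width: 0.0524
gripper_force: 63.4
```

Call:
drive_tool:
  commands:
    - [0,0,0.3,0,0,0,0]
    - [0,0,0.5,0,0,0,0]
    - [0,0,0.6,0,0,0,0]
    - [0,0,0.6,0,0,0,0]
    - [0,0,0.6,0,0,0,0]
    - [0,0,0.5,0,0,0,0]
    - [0,0,0.3,0,0,0,0]
    - [0,0,0,0,0,0,0]
    - [0,0,0,0,0,0,0]
    - [0,0,0,0,0,0,0]

```text
time_s: 6.55
tcp_pos: [0.5924, -0.0864, 0.0912]
orientation: [180.0, 0.0, 169.2]
wrist_force: [0.5, 0.2, -2.5]
grip_width: 0.0525
gripper_force: 63.4
```

```bash
python3 - <<'E'
from h import *
c=read_camera("wrist"); save(c,"w3.png")
s=state(); print(s["tcp_pos"],s["orientation"],s["wrist_force"],s["time_s"])
E
```

```text
[ 0.59236585 -0.08632642  0.09113254] [-1.79999884e+02  2.12014896e-02  1.69160718e+02] [ 0.64469927 -0.83769111 -1.96791886] 6.6
```

View pics/w3.png

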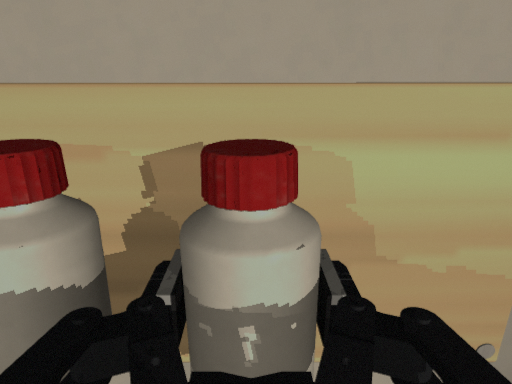

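The held bottle hangs over the board, parallel to b with the caps level (rows 139 and 141), and the left finger clears b. Lowering slowly.

Call:
drive_tool:
  commands:
    - [0,0,0.1,0,0,0,0]
    - [0,0,0.1,0,0,0,0]
    - [0,0,0.1,0,0,0,0]
    - [0,0,0.05,0,0,0,0]
    - [0,0,0.05,0,0,0,0]
    - [0,0,0,0,0,0,0]
    - [0,0,0,0,0,0,0]
    - [0,0,0,0,0,0,0]
    - [0,0,0,0,0,0,0]
    - [0,0,0,0,0,0,0]

```text
time_s: 7.85
tcp_pos: [0.5923, -0.0863, 0.0869]
orientation: [-180.0, 0.0, 169.2]
wrist_force: [-0.7, 0.1, -2.0]
grip_width: 0.0523
gripper_force: 63.4
```

Call:
drive_tool:
  commands:
    - [0,0,0.05,0,0,0,0]
    - [0,0,0.05,0,0,0,0]
    - [0,0,0,0,0,0,0]
    - [0,0,0,0,0,0,0]
    - [0,0,0,0,0,0,0]
    - [0,0,0,0,0,0,0]
    - [0,0,0,0,0,0,0]
    - [0,0,0,0,0,0,0]
    - [0,0,0,0,0,0,0]
    - [0,0,0,0,0,0,0]

```text
time_s: 9.1
tcp_pos: [0.5923, -0.0863, 0.0867]
orientation: [-180.0, 0.0, 169.2]
wrist_force: [-2.6, 0.6, 6.3]
grip_width: 0.0526
gripper_force: 64.3
```

In contact. Ease the load, open gently, then rise.

Call:
drive_tool:
  commands:
    - [0,0,-0.05,0,0,0,0]
    - [0,0,0,0,0,0,64]
    - [0,0,0,0,0,0,67]
    - [0,0,0,0,0,0,71]
    - [0,0,0,0,0,0,75]
    - [0,0,0,0,0,0,79]
    - [0,0,-0.5,0,0,0,79]
    - [0,0,-1.5,0,0,0,79]
    - [0,0,-3,0,0,0,79]
    - [0,0,-4,0,0,0,79]

```text
time_s: 10.35
tcp_pos: [0.5918, -0.0862, 0.1776]
orientation: [-180.0, -0.1, 169.2]
wrist_force: [-0.1, 0.8, -0.6]
grip_width: 0.0673
gripper_force: 0.0
```

```bash
python3 - <<'E'
from plan import *
# chock grip point: y=+14 in its frame from two estimates; print
import numpy as np
from m import *
c=dict(np.load("top.npz")); P,hsv,z,ok=meas(c)
k=ok&(z>.004)&(hsv[...,2]<90); b=np.zeros_like(k); b[195:245,150:203]=1
p,ce,sz,an=rect(P,k&b); print(ce,sz,an)
p,ce2,sz2,an2=rect(P,b&ok&(z>.028)); print(ce2,sz2,an2)
a=np.radians(27.4); Y=np.array([-np.sin(a),np.cos(a)])
print("grip pt", ce/1000+Y*.014, ce2/1000+Y*.001)
g=ce2/1000+Y*.001
plan([(.5918,-.0869,.20,169.2,100,2),(g[0],g[1],.20,117.4,100,8),(g[0],g[1],.20,117.4,100,2),(g[0],g[1],.145,117.4,100,4)])
E
```

```text
[471.3 252.4] [44.5 80.8] 27.3
[467.1 262.6] [45.1 64.4] 27.4
grip pt [0.4648572  0.26482942] [0.4666398  0.26348782]
[
[-0.0, -0.0, -1.1, 0, 0, -0.0, 100],
[-0.01, -0.07, -1.14, 0, 0, -0.0, 100],
[2.4, 4.0, 0.0, 0, 0, 6.5, 100],
[2.8, 3.7, 0.0, 0, 0, 6.5, 100],
[3.2, 3.4, 0.0, 0, 0, 6.5, 100],
[3.6, 3.0, 0.0, 0, 0, 6.5, 100],
[3.9, 2.6, 0.0, 0, 0, 6.4, 100],
[4.1, 2.1, 0.0, 0, 0, 6.5, 100],
[4.3, 1.6, 0.0, 0, 0, 6.4, 100],
[4.52, 1.19, 0.0, 0, 0, 6.5, 100]]
[
[-0.0, -0.0, 0.0, 0, 0, -0.0, 100],
[-0.0, -0.0, 0.0, 0, 0, -0.0, 100],
[-0.0, -0.0, 1.4, 0, 0, -0.0, 100],
[-0.0, -0.0, 1.4, 0, 0, -0.0, 100],
[-0.0, -0.0, 1.4, 0, 0, -0.0, 100],
[-0.0, -0.0, 1.3, 0, 0, -0.0, 100]]
16 end [0.4666 0.2635 0.145 ] 117.4 now t 10.35 [ 0.5918 -0.0862  0.1776] [-1.800e+02 -1.000e-01  1.692e+02]
```

Call:
drive_tool:
  commands:
    - [0,0,-1.1,0,0,0,100]
    - [0,-0.1,-1.1,0,0,0,100]
    - [2.4,4.0,0.0,0,0,6.5,100]
    - [2.8,3.7,0.0,0,0,6.5,100]
    - [3.2,3.4,0.0,0,0,6.5,100]
    - [3.6,3.0,0.0,0,0,6.5,100]
    - [3.9,2.6,0.0,0,0,6.4,100]
    - [4.1,2.1,0.0,0,0,6.5,100]
    - [4.3,1.6,0.0,0,0,6.4,100]
    - [4.7,1.0,0.0,0,0,6.5,100]

```text
time_s: 11.6
tcp_pos: [0.4634, 0.2647, 0.1979]
orientation: [-179.9, 0.0, 117.1]
wrist_force: [-0.1, 0.1, 0.4]
grip_width: 0.0855
gripper_force: 0.0
```

Call:
drive_tool:
  commands:
    - [0,0,1,0,0,0,100]
    - [0,0,2,0,0,0,100]
    - [0,0,2,0,0,0,100]
    - [0,0,1,0,0,0,100]
    - [0,0,0,0,0,0,100]
    - [0,0,0,0,0,0,100]
    - [0,0,0,0,0,0,100]
    - [0,0,0,0,0,0,100]
    - [0,0,0,0,0,0,100]
    - [0,0,0,0,0,0,100]

```text
time_s: 12.85
tcp_pos: [0.4643, 0.2636, 0.1386]
orientation: [180.0, 0.0, 117.4]
wrist_force: [0.9, 0.8, -0.2]
grip_width: 0.0853
gripper_force: 0.0
```

```bash
python3 - <<'E'
from m import *
c=read_camera("wrist"); save(c,"w4.png")
s=state(); print(s["tcp_pos"],s["orientation"],s["time_s"])
c=read_camera("top"); np.savez("top2.npz",**c); P,hsv,z,ok=meas(c)
def box(u0,v0,u1,v1):
    k=np.zeros(z.shape,bool); k[v0:v1,u0:u1]=1; return k&ok
p,ce,sz,an=rect(P,box(285,150,362,215)&(z>.045)) ; print(ce,sz,an)
save(c,"t2.png")
O=np.array([.58187,-.11761]); y=np.radians(-10.8); X=np.array([np.cos(y),np.sin(y)]);Y=np.array([-np.sin(y),np.cos(y)])
q=p[:,:2]-O; q=P[box(270,150,362,215)&(z>.056)][:,:2]-O; h=np.histogram(q@Y*1000,bins=np.arange(-150,70,6)); print(list(zip(h[1].astype(int),h[0])))
E
```

```text
[0.46430934 0.26362137 0.13849179] [ 1.79994941e+02 -1.86737844e-05  1.17362211e+02] 12.9
[ 571.8 -173.4] [ 50.5 106.5] 78.5
[(np.int64(-150), np.int64(0)), (np.int64(-144), np.int64(22)), (np.int64(-138), np.int64(53)), (np.int64(-132), np.int64(62)), (np.int64(-126), np.int64(67)), (np.int64(-120), np.int64(60)), (np.int64(-114), np.int64(32)), (np.int64(-108), np.int64(4)), (np.int64(-102), np.int64(0)), (np.int64(-96), np.int64(0)), (np.int64(-90), np.int64(0)), (np.int64(-84), np.int64(0)), (np.int64(-78), np.int64(14)), (np.int64(-72), np.int64(46)), (np.int64(-66), np.int64(60)), (np.int64(-60), np.int64(58)), (np.int64(-54), np.int64(68)), (np.int64(-48), np.int64(48)), (np.int64(-42), np.int64(12)), (np.int64(-36), np.int64(0)), (np.int64(-30), np.int64(0)), (np.int64(-24), np.int64(0)), (np.int64(-18), np.int64(0)), (np.int64(-12), np.int64(0)), (np.int64(-6), np.int64(0)), (np.int64(0), np.int64(0)), (np.int64(6), np.int64(0)), (np.int64(12), np.int64(10)), (np.int64(18), np.int64(47)), (np.int64(24), np.int64(58)), (np.int64(30), np.int64(62)), (np.int64(36), np.int64(63)), (np.int64(42), np.int64(56)), (np.int64(48), np.int64(18)), (np.int64(54), np.int64(0)), (np.int64(60), np.int64(0))]
```

View pics/w4.png

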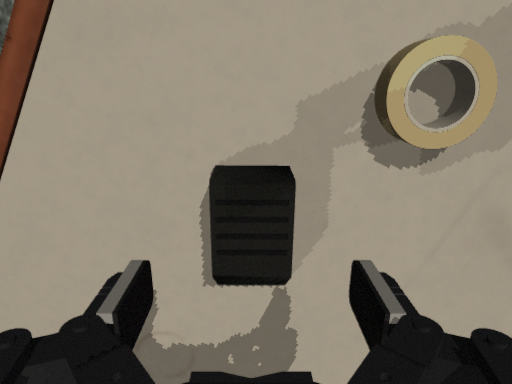

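The chock is centred at (252,225) between the fingers and square to them, and bottle c stays put at board y ≈ +33 mm. I'll descend and grip.

Call:
drive_tool:
  commands:
    - [0,0,1,0,0,0,100]
    - [0,0,1.5,0,0,0,100]
    - [0,0,1.5,0,0,0,100]
    - [0,0,1.2,0,0,0,100]
    - [0,0,0.7,0,0,0,100]
    - [0,0,0.3,0,0,0,100]
    - [0,0,0,0,0,0,100]
    - [0,0,0,0,0,0,60]
    - [0,0,0,0,0,0,0]
    - [0,0,0,0,0,0,0]

```text
time_s: 14.2
tcp_pos: [0.4646, 0.2638, 0.077]
orientation: [179.9, -0.0, 117.4]
wrist_force: [-0.6, -0.3, 6.0]
grip_width: 0.0451
gripper_force: 62.3
```

Call:
drive_tool:
  commands:
    - [0,0,0,0,0,0,0]
    - [0,0,0,0,0,0,0]
    - [0,0,0,0,0,0,0]
    - [0,0,0,0,0,0,0]
    - [0,0,-0.5,0,0,0,0]
    - [0,0,-1,0,0,0,0]
    - [0,0,-2,0,0,0,0]
    - [0,0,-2,0,0,0,0]
    - [0,0,-0.5,0,0,0,0]
    - [0,0,0,0,0,0,0]

```text
time_s: 15.45
tcp_pos: [0.4644, 0.2636, 0.1367]
orientation: [180.0, -0.0, 117.4]
wrist_force: [-0.1, 1.0, -1.7]
grip_width: 0.045
gripper_force: 61.6
```

```bash
python3 - <<'E'
from m import *
s=state(); print(s["tcp_pos"],s["orientation"],s["wrist_force"],s["time_s"],s["gripper_force"])
c=read_camera("wrist"); P=cloud(c); h=cv2.cvtColor(c["color"],cv2.COLOR_RGB2HSV); save(c,"w5.png")
q=P-s["tcp_pos"]; k=(c["depth"]>.05)&(P[...,2]>s["tcp_pos"][2]-.07)&(P[...,2]<s["tcp_pos"][2]-.03); k[:,:205]=0;k[:,300:]=0
a=np.radians(27.4); X=np.array([np.cos(a),np.sin(a)]);Y=np.array([-np.sin(a),np.cos(a)])
q=q[k]; print(len(q),"lat",np.percentile(q[:,:2]@X,[1,50,99]),"long",np.percentile(q[:,:2]@Y,[1,50,99]),"z",np.percentile(q[:,2],[5,50,95]))
E
```

```text
[0.46436191 0.26361085 0.13669167] [ 1.79961917e+02 -1.17966044e-03  1.17355998e+02] [-0.12379619  0.99904474 -1.70842107] 15.45 61.576151847839355
14653 lat [-0.01831995 -0.00013569  0.01806567] long [-0.0261844   0.01060171  0.03173107] z [-0.06103647 -0.04312975 -0.04188058]
```

View pics/w5.png

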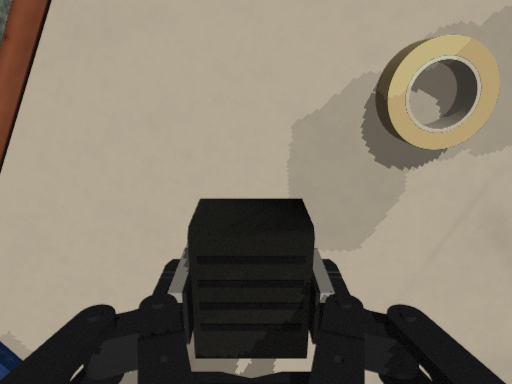

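The chock is held level and square, and its visible block spans rows 198–358. The TCP sits at chock y ≈ +10 mm, 76 mm over its underside. Next I'll carry it to the board with its origin at board y ≈ +108 mm.

```bash
python3 - <<'E'
from plan import *
plan([(.604,-.0017,.12,79.2,0,9),(.604,-.0017,.12,79.2,0,1)])
E
```

```text
[
[-3.3, 0.0, 0.2, 0, 0, 4.2, 0],
[-3.3, 0.3, 0.2, 0, 0, 4.2, 0],
[-3.3, 0.5, 0.2, 0, 0, 4.3, 0],
[-3.3, 0.8, 0.2, 0, 0, 4.2, 0],
[-3.2, 1.0, 0.2, 0, 0, 4.3, 0],
[-3.1, 1.2, 0.2, 0, 0, 4.2, 0],
[-3.0, 1.5, 0.1, 0, 0, 4.3, 0],
[-2.9, 1.6, 0.2, 0, 0, 4.2, 0],
[-2.7, 1.89, 0.12, 0, 0, 4.3, 0],
[0.0, 0.0, 0.0, 0, 0, -0.0, 0]]
10 end [ 0.604  -0.0017  0.12  ] 79.2 now t 15.5 [0.4641 0.2635 0.1362] [-180.     0.   117.4]
```

Call:
drive_tool:
  commands:
    - [-3.3,0.0,0.2,0,0,4.2,0]
    - [-3.3,0.3,0.2,0,0,4.2,0]
    - [-3.3,0.5,0.2,0,0,4.3,0]
    - [-3.3,0.8,0.2,0,0,4.2,0]
    - [-3.2,1.0,0.2,0,0,4.3,0]
    - [-3.1,1.2,0.2,0,0,4.2,0]
    - [-3.0,1.5,0.1,0,0,4.3,0]
    - [-2.9,1.6,0.2,0,0,4.2,0]
    - [-2.7,1.9,0.1,0,0,4.3,0]
    - [0,0,0,0,0,0,0]

```text
time_s: 16.75
tcp_pos: [0.6048, -0.0035, 0.1194]
orientation: [-180.0, 0.0, 79.0]
wrist_force: [-0.1, 0.7, -2.2]
grip_width: 0.0452
gripper_force: 61.7
```

Call:
drive_tool:
  commands:
    - [0,0,0,0,0,0,0]
    - [0,0,0.5,0,0,0,0]
    - [0,0,0.8,0,0,0,0]
    - [0,0,0.8,0,0,0,0]
    - [0,0,0.5,0,0,0,0]
    - [0,0,0.3,0,0,0,0]
    - [0,0,0.2,0,0,0,0]
    - [0,0,0,0,0,0,0]
    - [0,0,0,0,0,0,0]
    - [0,0,0,0,0,0,0]

```text
time_s: 18.0
tcp_pos: [0.6044, -0.0017, 0.0896]
orientation: [180.0, -0.0, 79.2]
wrist_force: [-0.2, -1.0, -2.9]
grip_width: 0.0455
gripper_force: 61.7
```

```bash
python3 - <<'E'
from m import *
s=state(); print(s["tcp_pos"],s["orientation"],s["wrist_force"],s["time_s"])
c=read_camera("scene"); cv2.imwrite("pics/s6.png",cv2.resize(c["color"][130:290,200:400,::-1],None,fx=4,fy=3.7))
c=read_camera("wrist"); save(c,"w6.png")
E
```

```text
[ 0.60438725 -0.00167036  0.08963651] [ 1.79978862e+02 -3.27685738e-03  7.91556412e+01] [-0.17864812 -1.02653389 -2.90354512] 18.0
```

View pics/s6.png

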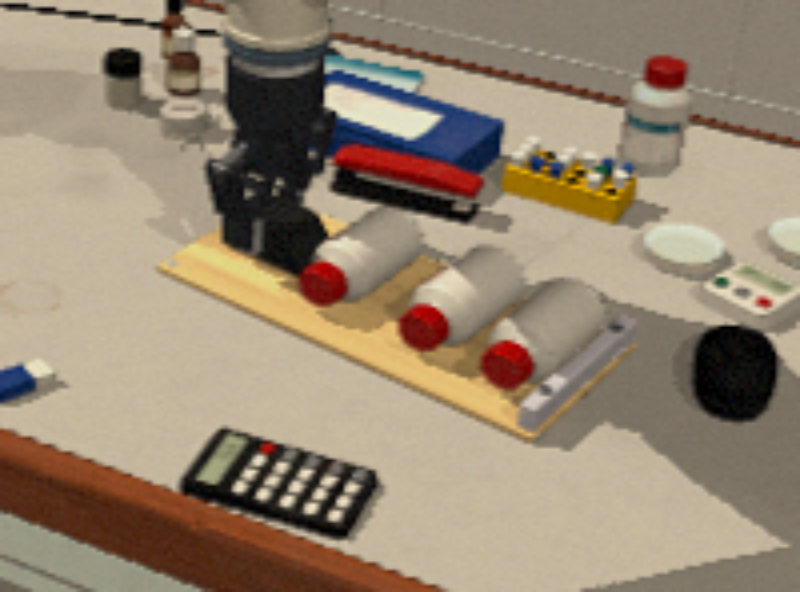

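The scene view shows the held chock just over the board's open end at (285,235), toe towards bottle c, with all three bottles parallel. Lowering to contact.

Call:
drive_tool:
  commands:
    - [0,0,0.1,0,0,0,0]
    - [0,0,0.1,0,0,0,0]
    - [0,0,0.1,0,0,0,0]
    - [0,0,0.1,0,0,0,0]
    - [0,0,0.05,0,0,0,0]
    - [0,0,0,0,0,0,0]
    - [0,0,0,0,0,0,0]
    - [0,0,0,0,0,0,0]
    - [0,0,0,0,0,0,0]
    - [0,0,0,0,0,0,0]

```text
time_s: 19.35
tcp_pos: [0.6042, -0.0016, 0.0851]
orientation: [-180.0, 0.0, 79.2]
wrist_force: [-2.0, 0.1, 4.3]
grip_width: 0.0452
gripper_force: 62.4
```

Call:
drive_tool:
  commands:
    - [-0.2,0,0,0,0,0,0]
    - [-0.4,0,0,0,0,0,0]
    - [-0.4,0,0,0,0,0,0]
    - [-0.4,0,0,0,0,0,0]
    - [-0.3,0,0,0,0,0,0]
    - [-0.3,0,0,0,0,0,0]
    - [-0.3,0,0,0,0,0,0]
    - [-0.3,0,0,0,0,0,0]
    - [-0.3,0,0,0,0,0,0]
    - [-0.3,0,0,0,0,0,0]

```text
time_s: 20.6
tcp_pos: [0.5984, -0.0332, 0.0851]
orientation: [180.0, -0.0, 79.2]
wrist_force: [0.9, 3.4, 6.0]
grip_width: 0.0452
gripper_force: 62.5
```

Call:
drive_tool:
  commands:
    - [-0.3,0,0,0,0,0,0]
    - [-0.3,0,0,0,0,0,0]
    - [-0.3,0,0,0,0,0,0]
    - [-0.3,0,0,0,0,0,0]
    - [-0.3,0,0,0,0,0,0]
    - [-0.3,0,0,0,0,0,0]
    - [-0.2,0,0,0,0,0,0]
    - [-0.2,0,0,0,0,0,0]
    - [-0.1,0,0,0,0,0,0]
    - [0,0,0,0,0,0,0]

```text
time_s: 21.85
tcp_pos: [0.594, -0.0559, 0.085]
orientation: [180.0, 0.0, 79.2]
wrist_force: [1.4, 2.7, 5.3]
grip_width: 0.0451
gripper_force: 62.6
```

```bash
cat > row.py <<'E'
from m import *
s=state(); print(s["tcp_pos"],s["orientation"],s["wrist_force"],s["time_s"])
c=read_camera("top"); P,hsv,z,ok=meas(c)
O=np.array([.58187,-.11761]); y=np.radians(-10.8); X=np.array([np.cos(y),np.sin(y)]);Y=np.array([-np.sin(y),np.cos(y)])
print("tcp board",(s["tcp_pos"][:2]-O)@X*1000,(s["tcp_pos"][:2]-O)@Y*1000)
red=(hsv[...,1]>130)&((hsv[...,0]<10)|(hsv[...,0]>170))&(hsv[...,2]>60)&ok&(z>.028)
n,l,st,ce=cv2.connectedComponentsWithStats(red.astype(np.uint8))
for i in range(1,n):
    q=np.median(P[l==i],0); b=(q[:2]-O)
    if st[i,4]>20 and abs(b@X)<.08: print("cap px",st[i,4],"board",(b@X*1000).round(1),(b@Y*1000).round(1))
k=ok&(z>.05)&(hsv[...,1]<60)&(hsv[...,2]>80); b=P[...,:2]-O; k&=(abs(b@X)<.06)&(abs(b@Y)<.17)
n,l,st,ce=cv2.connectedComponentsWithStats(k.astype(np.uint8))
for i in range(1,n):
    if st[i,4]>60:
        q=(b[l==i]).astype(np.float32)*1000; r=cv2.minAreaRect(np.stack([q@X,q@Y],1).astype(np.float32)); print("body",st[i,4],np.round(r[0],1),np.round(r[1],1),round(r[2],1))
E
python3 row.py
```

```text
[ 0.59396682 -0.05585014  0.08504484] [1.79988897e+02 3.07266013e-03 7.91563604e+01] [1.43395339 2.71825335 5.32121308] 21.85
tcp board 0.30990652907181626 62.93264170043332
cap px 61 board -46.2 -125.1
body 94 [ 26.9 -78.7] [59.4 21.9] 20.5
body 445 [  10.5 -124.6] [84.9 45.6] 1.0
```

Call:
drive_tool:
  commands:
    - [-0.2,0,0,0,0,0,0]
    - [-0.2,0,0,0,0,0,0]
    - [-0.2,0,0,0,0,0,0]
    - [-0.2,0,0,0,0,0,0]
    - [-0.1,0,0,0,0,0,0]
    - [-0.1,0,0,0,0,0,0]
    - [0,0,0,0,0,0,0]
    - [0,0,0,0,0,0,0]
    - [0,0,0,0,0,0,0]
    - [0,0,0,0,0,0,0]

```text
time_s: 23.15
tcp_pos: [0.5921, -0.0656, 0.0851]
orientation: [180.0, 0.0, 79.2]
wrist_force: [0.9, 3.0, 5.4]
grip_width: 0.0451
gripper_force: 62.6
```

```bash
cat > caps.py <<'E'
from m import *
c=read_camera("scene"); P=cloud(c); hsv=cv2.cvtColor(c["color"],cv2.COLOR_RGB2HSV); s=state()
O=np.array([.58187,-.11761]); y=np.radians(-10.8); X=np.array([np.cos(y),np.sin(y)]);Y=np.array([-np.sin(y),np.cos(y)])
print("tcp board y",((s["tcp_pos"][:2]-O)@Y*1000).round(1),s["wrist_force"].round(1),s["time_s"])
# cap discs: centroid of red front face ray cast to plane board x = -53.5
red=((hsv[...,1]>130)&((hsv[...,0]<10)|(hsv[...,0]>170))&(hsv[...,2]>60)).astype(np.uint8)
b=P[...,:2]-O; z=P[...,2]
k=(red>0)&(c["depth"]>.05)&(z>.01)&(z<.07)&(abs(b@X+.053)<.006)
n,l,st,ce=cv2.connectedComponentsWithStats(k.astype(np.uint8))
for i in range(1,n):
    if st[i,4]>25:
        q=b[l==i]; (u,v),w,a=cv2.minAreaRect(np.stack([q@Y,z[l==i]],1).astype(np.float32)*1000); print("cap y",round(u,1),"z",round(v,1),np.round(w,1),st[i,4],"mean",(q@Y).mean().round(4),z[l==i].mean().round(4))
cv2.imwrite("pics/s_%d.png"%(s["time_s"]*10),cv2.resize(c["color"][150:290,220:380,::-1],None,fx=5,fy=4.2))
E
python3 caps.py
```

```text
tcp board y 53.0 [-0.1  3.1  5.1] 23.2
cap y -16.3 z 39.3 [30.2 32.4] 85 mean -0.017 0.0395
cap y -70.8 z 38.2 [30.3 28.8] 85 mean -0.071 0.0394
cap y -127.6 z 37.6 [31.5 29.9] 97 mean -0.1277 0.0395
```

Call:
drive_tool:
  commands:
    - [-0.1,0,0,0,0,0,0]
    - [-0.1,0,0,0,0,0,0]
    - [-0.05,0,0,0,0,0,0]
    - [0,0,0,0,0,0,0]
    - [0,0,0,0,0,0,0]
    - [0,0,0,0,0,0,0]
    - [0,0,0,0,0,0,0]
    - [0,0,0,0,0,0,0]
    - [0,0,0,0,0,0,0]
    - [0,0,0,0,0,0,0]

```text
time_s: 24.45
tcp_pos: [0.5917, -0.0678, 0.0851]
orientation: [180.0, -0.0, 79.2]
wrist_force: [1.0, 5.2, 5.1]
grip_width: 0.0453
gripper_force: 62.5
```

```bash
python3 caps.py
```

```text
tcp board y 50.8 [0.9 4.6 5.8] 24.5
cap y -17.6 z 37.1 [30.8 33.3] 84 mean -0.0189 0.0396
cap y -72.6 z 36.6 [32.3 32.2] 88 mean -0.073 0.0385
cap y -128.6 z 38.4 [32.3 33.4] 100 mean -0.1285 0.039
```

Call:
drive_tool:
  commands:
    - [-0.1,0,0,0,0,0,0]
    - [0,0,0,0,0,0,0]
    - [0,0,0,0,0,0,0]
    - [0,0,0,0,0,0,0]
    - [0,0,0,0,0,0,0]
    - [0,0,0,0,0,0,0]
    - [0,0,0,0,0,0,0]
    - [0,0,0,0,0,0,0]
    - [0,0,0,0,0,0,0]
    - [0,0,0,0,0,0,0]

```text
time_s: 25.75
tcp_pos: [0.5914, -0.0687, 0.085]
orientation: [180.0, -0.0, 79.2]
wrist_force: [0.2, 4.6, 5.6]
grip_width: 0.0454
gripper_force: 62.6
```

```bash
python3 caps.py
```

```text
tcp board y 49.8 [-0.3  5.4  5.2] 25.8
cap y -17.7 z 39.1 [30.3 33.9] 87 mean -0.0197 0.0404
cap y -74.4 z 38.1 [29.7 32. ] 94 mean -0.0739 0.0393
cap y -127.7 z 38.2 [32.  29.5] 98 mean -0.1288 0.0394
```

Call:
drive_tool:
  commands:
    - [-0.1,0,0,0,0,0,0]
    - [0,0,0,0,0,0,0]
    - [0,0,0,0,0,0,0]
    - [0,0,0,0,0,0,0]
    - [0,0,0,0,0,0,0]
    - [0,0,0,0,0,0,0]
    - [0,0,0,0,0,0,0]
    - [0,0,0,0,0,0,0]
    - [0,0,0,0,0,0,0]
    - [0,0,0,0,0,0,0]

```text
time_s: 27.05
tcp_pos: [0.5912, -0.0697, 0.085]
orientation: [180.0, -0.0, 79.2]
wrist_force: [1.1, 4.3, 5.4]
grip_width: 0.0452
gripper_force: 62.6
```

```bash
python3 caps.py
```

```text
tcp board y 48.8 [0.1 4.5 5.1] 27.1
cap y -18.3 z 38.5 [31.4 32.7] 84 mean -0.0201 0.0398
cap y -73.1 z 36.3 [33.8 31.5] 93 mean -0.0743 0.0393
cap y -127.3 z 37.2 [33.3 31.9] 98 mean -0.1287 0.0388
```

Call:
drive_tool:
  commands:
    - [-0.1,0,0,0,0,0,0]
    - [0,0,0,0,0,0,0]
    - [0,0,0,0,0,0,0]
    - [0,0,0,0,0,0,0]
    - [0,0,0,0,0,0,0]
    - [0,0,0,0,0,0,0]
    - [0,0,0,0,0,0,0]
    - [0,0,0,0,0,0,0]
    - [0,0,0,0,0,0,0]
    - [0,0,0,0,0,0,0]

```text
time_s: 28.35
tcp_pos: [0.5912, -0.0702, 0.085]
orientation: [180.0, -0.1, 79.1]
wrist_force: [1.3, 7.9, 5.6]
grip_width: 0.045
gripper_force: 62.6
```

```bash
python3 caps.py
```

```text
tcp board y 48.4 [1.5 9.  4.7] 28.4
cap y -19.5 z 38.6 [32.6 32.5] 84 mean -0.0202 0.0403
cap y -72.5 z 37.7 [32.2 32.4] 88 mean -0.0744 0.0395
cap y -127.9 z 37.5 [30.8 30.7] 98 mean -0.1282 0.0397
```

Call:
drive_tool:
  commands:
    - [-0.05,0,0,0,0,0,0]
    - [0,0,0,0,0,0,0]
    - [0,0,0,0,0,0,0]
    - [0,0,0,0,0,0,0]
    - [0,0,0,0,0,0,0]
    - [0,0,0,0,0,0,0]
    - [0,0,0,0,0,0,0]
    - [0,0,0,0,0,0,0]
    - [0,0,0,0,0,0,0]
    - [0,0,0,0,0,0,0]

```text
time_s: 29.65
tcp_pos: [0.5911, -0.0704, 0.0851]
orientation: [180.0, -0.1, 79.2]
wrist_force: [0.3, 10.6, 5.1]
grip_width: 0.0449
gripper_force: 62.6
```

```bash
python3 caps.py
```

```text
tcp board y 48.1 [1.6 9.8 6.1] 29.7
cap y -19.6 z 40.4 [29.3 33. ] 88 mean -0.0211 0.041
cap y -74.2 z 39.3 [32.1 30.4] 92 mean -0.074 0.0396
cap y -128.5 z 37.8 [32.4 29.8] 96 mean -0.1282 0.0392
```

The row is snug: the tool stalls and the force has risen. I'll relax the push slightly, release and rise.

Call:
drive_tool:
  commands:
    - [0.04,0,-0.03,0,0,0,0]
    - [0,0,0,0,0,0,52]
    - [0,0,0,0,0,0,56]
    - [0,0,0,0,0,0,62]
    - [0,0,0,0,0,0,72]
    - [0,0,0,0,0,0,85]
    - [0,0,-0.5,0,0,0,85]
    - [0,0,-2,0,0,0,85]
    - [0,0,-4,0,0,0,85]
    - [0,0,-5,0,0,0,85]

```text
time_s: 30.95
tcp_pos: [0.5906, -0.0709, 0.202]
orientation: [-180.0, 0.0, 79.2]
wrist_force: [1.3, -0.4, 1.1]
grip_width: 0.0727
gripper_force: 0.0
```

Call:
drive_tool:
  commands:
    - [2,0,-4,0,0,0,85]
    - [4,0,-2,0,0,0,85]
    - [5,0,0,0,0,0,85]
    - [5,0,0,0,0,0,85]
    - [5,0,0,0,0,0,85]
    - [5,0,0,0,0,0,85]
    - [2,0,0,0,0,0,85]
    - [0,0,0,0,0,0,85]
    - [0,0,0,0,0,0,85]
    - [0,0,0,0,0,0,85]

```text
time_s: 32.2
tcp_pos: [0.6435, 0.2024, 0.2604]
orientation: [-180.0, 0.0, 79.1]
wrist_force: [0.2, 0.4, 0.2]
grip_width: 0.0724
gripper_force: 0.0
```

```bash
python3 caps.py; python3 - <<'E'
from m import *
c=read_camera("top"); P,hsv,z,ok=meas(c); save(c,"tend.png")
O=np.array([.58187,-.11761]); y=np.radians(-10.8); X=np.array([np.cos(y),np.sin(y)]);Y=np.array([-np.sin(y),np.cos(y)])
b=P[...,:2]-O; q=np.stack([b@X,b@Y],-1)*1000
k=ok&(z>.0385)&(abs(q[...,0])<70)&(abs(q[...,1])<170)
for lo,hi in((-153,-101),(-101,-47),(-47,5)):
    j=k&(z>.05)&(q[...,1]>lo)&(q[...,1]<hi); print("bottle",np.median(q[j],0).round(1),np.percentile(z[j],95))
j=ok&(z>.012)&(hsv[...,2]<85)&(abs(q[...,0])<50)&(q[...,1]>0)&(q[...,1]<120)
r=cv2.minAreaRect(q[j].astype(np.float32)); print("chock",r)
im=cv2.resize(c["color"][135:235,230:380],None,fx=5,fy=5,interpolation=cv2.INTER_CUBIC);cv2.imwrite("pics/tendc.png",im[...,::-1])
E
```

```text
tcp board y 326.1 [ 0.2  0.1 -0.5] 32.25
cap y -19.9 z 38.9 [31.  31.4] 84 mean -0.021 0.0403
cap y -73.1 z 38.2 [32.6 31.2] 90 mean -0.0741 0.0395
cap y -128.0 z 37.3 [32.4 29.9] 98 mean -0.1285 0.0391
bottle [   9.5 -125.3] 0.06265335148215066
bottle [  9.5 -71.4] 0.06295763819896595
bottle [  8.6 -17.6] 0.06342053844006663
chock ((0.0044841766357421875, 42.568504333496094), (44.94878387451172, 69.98825073242188), 1.6413121223449707)
```

View pics/tendc.png

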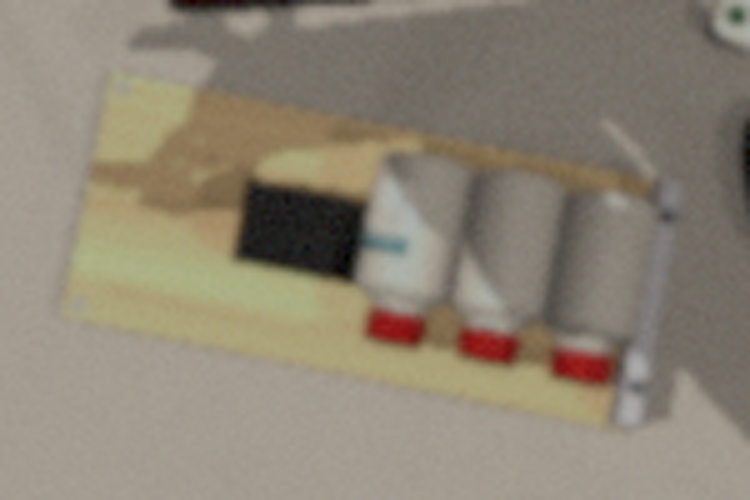

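The final picture shows three parallel bottles touching, with the rail at (655,300) and the chock at (305,230) square against the last bottle. One last check: did bottle c ride up the wedge?

```bash
python3 - <<'E'
from m import *
O=np.array([.58187,-.11761]); y=np.radians(-10.8); X=np.array([np.cos(y),np.sin(y)]);Y=np.array([-np.sin(y),np.cos(y)])
D=[]
for i in range(12): c=read_camera("top"); D.append(np.where(c["depth"]>.5,c["depth"],np.nan))
c["depth"]=np.nan_to_num(np.nanmedian(D,0)); P=cloud(c); b=P[...,:2]-O; z=P[...,2]; q=np.stack([b@X,b@Y],-1)*1000
from scipy.optimize import least_squares
for g in(-125.3,-71.4,-18):
    j=(z>.045)&(z<.075)&(abs(q[...,1]-g)<22)&(q[...,0]>-20)&(q[...,0]<40)
    yy,zz=q[j][:,1],z[j]*1000
    r=least_squares(lambda p:np.hypot(yy-p[0],zz-p[1])-27,[g,35],loss="soft_l1"); print(r.x.round(2),np.std(r.fun).round(2))
for lo,hi in((20,40),(60,80)):
    j=(abs(q[...,0])<15)&(q[...,1]>lo)&(q[...,1]<hi)&(z>.036)&(z<.05); print("chock top",np.median(z[j]))
E
```

```text
[-127.12   34.15] 0.51
[-73.08  34.17] 0.49
[-18.96  34.73] 0.54
chock top 0.041219484527154314
chock top 0.04139768092820659<stdin>:5: RuntimeWarning: All-NaN slice encountered
```

```bash
python3 -c "
from bench import finish_job; print(finish_job())"
```

```text
the job is handed in; nothing more can be done
None
```

The job is handed in at about 33 s: bottle c is on the board, the row measures 54 mm between axes (snug), and the chock sits flat and square against it; bottle c measured about 0.5 mm higher than the others, close to the measurement noise, so I left it.

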